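# Set the tea warmer one click higher and start it

## Robot

A 7-joint arm with a two-finger parallel gripper is mounted at the origin on the work surface. World frame = base frame: x ahead of the robot, y to its left, z up, the work surface at z = 0. Lengths are in m, angles in rad, forces in N, time in s.
With the tool pointing down it reaches from about 0.4 to 0.85 m from the base axis. Payload 10.4 kg.
Tool frame: the origin (TCP) lies at the very end of the fingers, on their centre line; the grasp point (between the pads) lies 19 mm behind it; z points along the fingers, y is the direction in which the jaws open and shut (so a half turn about z gives the same grasp; the last joint's range is limited). The gripper opens to 87 mm and grips with 3 to 60 N. Pads are 19 mm wide; open, the fingers measure 117 mm over their backs; the gripper's body (75 mm by 190 mm) begins 51 mm behind the grasp point.
Start: joints at [-1.22, 0.332, -0.065, 1.46, 0.022, 1.35, -0.088], TCP at [0.228, 0.582, 0.184] pointing down, gripper open.
Joint ranges: [-2.6, 2.6], [-0.5, 2.12], [-1.47, 1.34], [0.16, 2.42], [-1.27, 4.41], [0.06, 2.06], [-2.6, 2.6]. Speed limits (rad/s): [2.22, 2.22, 2.79, 2.79, 3.14, 3.14, 3.14].

## Interface

Orientations are given as a unit quaternion [x, y, z, w].
In Python, from bench import r, eyes, job gives the robot as it stands. The module is installed in compiled form; this text tells all that it offers.
- The arm moves only by the tool play_rows, never from a script. Its argument "motion" is a list of rows, each a list of 7 numbers: the shift along the tool's x, y, z as a fraction of full scale, then the turn, a rotation vector about the tool's x, y, z as a fraction of full scale, then the opening in per cent of the stroke, from 0 (shut) to 100 (fully open). A call has 1 to 5 rows; each row is the pose to reach, as a shift and turn from the pose commanded when the call began, along the tool's axes at that moment; what a row does not reach only later rows make up. Full scale, the value 1, is 0.2 m for a shift and 90 degrees for a turn. A row lasts 1/8 s, in which the tool goes at most 62.5 mm and 10.7 degrees, less where a joint would pass 70% of its speed; a pose out of reach is approached as far as the arm can. A call with a number of a shift or a turn outside -1 to 1 is refused whole. A call with a gripper value outside its range is refused whole. The fingers move at their own pace and stop on an object; "squeeze" is the grip in N (left out, the last holds). Time passes only in rows, so rows that repeat a pose let the fingers close. It gives the time, the measured TCP pose, the force and the opening at its end, in the units of the state.
- r.read_state(): the state, without advancing time (a new reading comes with each control period).
- eyes.camera(name): name is "scene" or "top" or "wrist"; returns a dict with "image" (420x560x3 uint8, red, green, blue), "mtx" (3x3 intrinsics, pixels), "dist" ([k1, k2, p1, p2, k3] as OpenCV has them; the pictures are not rectified), "R" (3x3) and "t" (3): a world point X has camera coordinates R X + t. Camera axes: x right, y down, z forward; pixel columns grow to the right and rows downward; lengths in m; the calibration is good to about 2 mm. A picture is of the moment at which its call begins. There is no depth.
- job.close_job(): hands the job in, once; it reports no verdict.
Trained networks look in a picture, given as the dict that the camera call returned (one of the last four; its "shot" number tells which), for a name from the list of things; names that differ only in an ending like _2 or _b are one class to them, and where a whole thing is asked for, a point or a joint stands for the part that bears it (a point fixed in the world has none). Each returns a list of dicts, best first, with "p" (0 to 1); they miss things now and then, are a little off and sometimes report something else, mostly with a low value. They report only what shows in the picture. A call takes as long as a camera call.
- eyes.regions_of(picture, label): "region" (420x560 bool, what is visible of it) and "xy" ([column, row] in pixels, amid what is visible of it).
- eyes.landmark_of(picture, label): "xy" ([column, row] in pixels: a listed point, or the origin of a listed thing).
The state is a dict: "time": time; "joint_positions": joint angles; "joint_vel": joint speeds; "joint_torque": joint torques, N m; "ee_pos": TCP position; "eef_rot": TCP orientation; "ft_force": force on the tool from outside, world axes, zero at the start; "torque": the same for the moment, N m; "width": finger opening in m.
Only numpy, scipy, OpenCV 4.12 (cv2) and the standard library are available. Lean on these libraries where they do the work, as an engineer would, in place of code of your own. Each camera call takes 0.05 s, during which the arm holds its last target. There are 200 camera calls.

## Task

The tea warmer's knurled thumbwheel stands at its lowest setting: with a fingertip on top of it, roll it towards the teapot until it clicks into the next setting, the middle one of three. Only then press the round start key beside it all the way down and let it spring back. Nothing is picked up: leave the teapot, the tin and the cup standing where they are.

Things in the scene. Friction and masses are not known exactly. Their poses are not given: they have to be found in the camera images.
- warmer: Tea warmer, a flat hob 300 x 300 mm, 45 mm high, fixed. Origin: centre of its underside; x points from the control strip (near the robot) to the hot plate with the teapot, z up; yaw up to 30 degrees either way. On the strip, 100 mm before the centre, wheel block and key block stand 65 mm to either side of the middle line; which is on which side varies.
- wheel_block: Grey block 85 (x) x 70 (y) x 25 mm high, fixed on the warmer (top face 70 mm above the counter). Origin: centre of its underside; axes parallel to the warmer's. Through it stands the black thumbwheel: radius 36 mm, 34 mm wide, axis along y, 14 mm showing above the block, 40 ridges on its rim. Round black guards, 5 mm thick, cover its flanks to 31 mm radius: only the outer 5 mm is free.
- thumbwheel_top (a point): Crest of the unpressed wheel, fixed to the wheel block: above its origin by 39 mm, 84 mm above the counter. Axes as the block's; the crest is to be driven along +x. The wheel rides on a spring and sinks up to 3 mm under a press (about 2 N to start, 8 N at 3 mm, then a firm stop); the guards' tops lie 5 mm below this point.
- thumbwheel (a joint): Wheel angle, rad; grows as the crest rolls along +x, towards the teapot (36 mm of rim per rad). Spring detents at 0 (lowest, start), 0.7 (middle), 1.4 (highest). Leaving one takes about 1.2 N at the rim; let go past half-way (0.35, 1.05) it springs into the next. A white line across the rim is on the crest at 0.7, leans to the robot at 0, to the teapot at 1.4; ticks on the guards mark the three.
- key_block: Grey block 85 (x) x 70 (y) x 25 mm high, fixed on the warmer's top like the wheel block. Origin at the centre of its underside. It carries the round steel start key, 28 mm in diameter, in a black housing at its middle.
- start_key_top (a point): Centre of the top face of the start key; it moves with the key. The key is pressed straight down.
- start_key (a joint): Travel of the start key in m: 0 released, 0.006 fully down; a spring returns it, fully down takes 5 N.
- teapot: White porcelain teapot, 116 mm in diameter, 103 mm high, with a spout and a handle reaching to 98 and 91 mm from its axis on opposite sides (spout along +y), 0.6 kg, standing loose on the hot plate. Origin at the centre of its underside. Leave it alone.
- tea_tin: Round tea tin, 68 mm in diameter, 100 mm high, standing loose on the counter beside the warmer. Origin at the centre of its underside. Leave it alone.
- sample_cup: Small glass cup, 60 mm across the rim, 65 mm high, standing loose on the counter beside the warmer. Origin at the centre of its underside. Leave it alone.

How it is judged:
On the way, in this order (a step that is already met when the one before it is completed fails the run):
1. the wheel rests in its middle setting (value of joint thumbwheel between 0.62 and 0.78 rad), for 0.3 s.
2. the start key is pressed down with the wheel in its middle setting (all of step 1 and value of joint start_key above 0.0048 m), for 0.05 s.
At the end, for the whole second after the job is handed in: The wheel rests in its middle setting (0.62 to 0.78 rad), the start key was pressed at least 4.8 mm after that and is up again (under 1 mm), and the teapot, tin and cup stand within 30 mm of where they were, tilted less than 0.2 rad (all of step 1 and value of joint start_key below 0.001 m and distance of each of teapot, tea_tin, sample_cup from where it was at the start of the episode below 0.03 m and angle between each of teapot, tea_tin, sample_cup's own z axis and vertical below 0.2 rad); the robot touches nothing.
It fails at once if the start key is pressed before the wheel has left its lowest setting, or while it is past the middle one (value of joint start_key above 0.003 m and (value of joint thumbwheel below 0.35 rad or value of joint thumbwheel above 1.05 rad)).
It fails at once if the teapot is lifted, knocked or pushed away (distance of teapot from where it was at the start of the episode above 0.03 m or angle between teapot's own z axis and vertical above 0.35 rad).
It fails at once if the tea tin is lifted, knocked or pushed away (distance of tea_tin from where it was at the start of the episode above 0.03 m or angle between tea_tin's own z axis and vertical above 0.35 rad).
It fails at once if the sample cup is lifted, knocked or pushed away (distance of sample_cup from where it was at the start of the episode above 0.03 m or angle between sample_cup's own z axis and vertical above 0.35 rad).
It also fails if it takes over 48 s, if anything falls off the work surface, if the arm or the gripper's body presses on something with over 40 N, if the wrist force passes 120 N, or if a joint passes its speed limit or range.

## Working session

There is one attempt and no reset: what is moved stays moved. The work goes in short steps, Python scripts to look and compute and a tool call to move; the robot and the scene stay as the last step left them, time stands still between calls to the robot, and variables do not carry over. Pictures are saved under pics/ and viewed, about 8 in all and at most 12, crops included, and the job is handed in when it is done.

Besides the shell and the picture viewer there is one more tool, called after "Call:" in YAML: its name, and indented under it one key for each argument. play_rows: Moves the arm, as the interface text tells. Shift numbers are shares of 0.2 m and turn numbers shares of 90 degrees, none past 1 either way. Its arguments: {"type":"object","properties":{"motion":{"type":"array","items":{"type":"array","items":{"type":"number"}}},"squeeze":{"type":"number"}},"required":["motion"]}

```bash
mkdir -p pics; cat > h.py <<'E'
import numpy as np, cv2
from bench import r, eyes, job
def ray(p,xy):
    u=cv2.undistortPoints(np.array([[xy]],float),np.array(p["mtx"]),np.array(p["dist"]))[0,0]
    R=np.array(p["R"]);t=np.array(p["t"])
    return -R.T@t, R.T@np.array([u[0],u[1],1.])
def onz(p,xy,z):
    c,d=ray(p,xy); return c+d*(z-c[2])/d[2]
def proj(p,X):
    R=np.array(p["R"]);rv=cv2.Rodrigues(R)[0]
    return cv2.projectPoints(np.array(X,float).reshape(-1,3),rv,np.array(p["t"],float),np.array(p["mtx"]),np.array(p["dist"]))[0][:,0]
def save(p,n): cv2.imwrite("pics/"+n,p["image"][:,:,::-1])
E
python3 - <<'E'
from h import *
s=r.read_state();print(s)
Z=dict(thumbwheel_top=.084,wheel_block=.045,key_block=.045,start_key_top=.078,warmer=0,teapot=.045,tea_tin=0,sample_cup=0)
ims=[]
for n in("scene","top"):
    p=eyes.camera(n);ims.append(p["image"])
    print(n,(-np.array(p["R"]).T@p["t"]).round(3))
    for l,z in Z.items():
        for d in eyes.landmark_of(p,l)[:2]: print(l,np.round(d["xy"],1),round(d["p"],2),onz(p,d["xy"],z).round(4))
    save(p,n+"0.png")
E
```

```text
{'time': 0.0, 'joint_positions': array([-1.21960887,  0.3328626 , -0.06467907,  1.46092019,  0.02164059,
        1.34989124, -0.08850282]), 'joint_vel': array([ 4.64906986e-05, -6.29077307e-04,  1.97800355e-05,  1.02039499e-03,
        1.20580796e-03, -2.30446649e-03,  9.14654802e-04]), 'joint_torque': array([-7.45155339e-04, -6.23247671e+01,  2.37512542e-02, -3.89894557e+01,
       -6.16108370e-02,  3.99916526e-02,  1.51420500e-04]), 'ee_pos': array([0.22809242, 0.58143354, 0.18296981]), 'eef_rot': array([ 1.85804204e-01,  9.82586545e-01, -6.88572438e-04, -7.43337816e-05]), 'ft_force': array([-0.7091551 ,  1.02925728, -0.22751978]), 'torque': array([ 0.09957668, -0.01962435,  0.02145056]), 'width': 0.08662109666085338}
scene [1.187 0.155 0.61 ]
thumbwheel_top [335.6 184.3] 0.92 [0.5463 0.1099 0.084 ]
thumbwheel_top [409.2 245.6] 0.43 [0.681  0.2642 0.084 ]
wheel_block [334.4 193.2] 0.65 [0.5297 0.1087 0.045 ]
key_block [279.8 180.9] 0.89 [ 0.5201 -0.0176  0.045 ]
start_key_top [281.  164.9] 0.64 [ 0.5039 -0.0193  0.078 ]
teapot [298.7 244.9] 0.97 [0.6966 0.0664 0.045 ]
tea_tin [409.7 243.7] 0.67 [0.5946 0.2824 0.    ]
sample_cup [188.1 221.4] 0.82 [ 0.6542 -0.1895  0.    ]
top [0.433 0.018 1.155]
thumbwheel_top [242.3 267.5] 0.94 [0.5217 0.1015 0.084 ]
wheel_block [241.1 267.8] 0.96 [0.5243 0.107  0.045 ]
key_block [307.8 265.7] 0.84 [ 0.5249 -0.0328  0.045 ]
start_key_top [306.4 262. ] 0.55 [ 0.5298 -0.0287  0.078 ]
warmer [272.8 223.4] 0.85 [0.6242 0.0391 0.    ]
teapot [259.2 188.1] 0.71 [0.6945 0.0656 0.045 ]
tea_tin [165.9 235.2] 0.81 [0.6043 0.277  0.    ]
sample_cup [373.9 206.3] 0.67 [ 0.6563 -0.1871  0.    ]
```

View pics/top0.png

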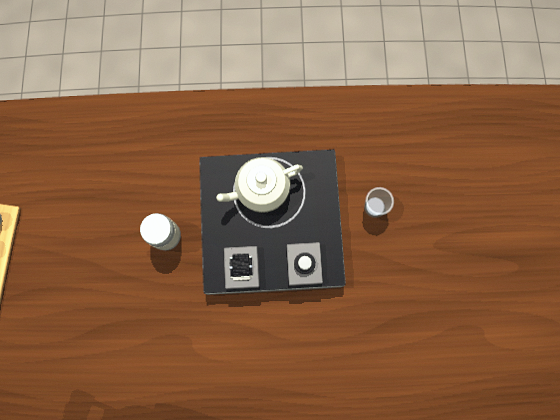

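View pics/scene0.png

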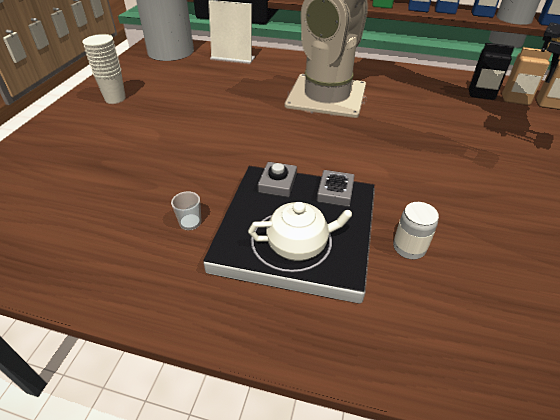

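The top view shows the wheel block at (241,267), the key at (305,263) and the warmer corners near (200,156), (335,150), (344,287) and (205,293). The scene view agrees: wheel at (337,183), key at (278,168).

```bash
python3 - <<'E'
from h import *
p=eyes.camera("top")
c=np.array([onz(p,q,.045)[:2] for q in [(200.5,156),(335,150.5),(344,287),(205,292)]])
print(c.round(4),c.mean(0)); 
for i in range(4):
    d=c[(i+1)%4]-c[i];print(np.linalg.norm(d).round(4),np.degrees(np.arctan2(d[1],d[0])).round(1))
for l,z in(("wheel_block",.07),("key_block",.07),("warmer",.045)):
    d=eyes.regions_of(p,l)[0];m=d["region"].astype(np.uint8)
    cs=max(cv2.findContours(m,0,2)[0],key=cv2.contourArea)[:,0].astype(float)
    w=np.array([onz(p,q,z)[:2] for q in cs],np.float32)
    print(l,d["p"],cv2.minAreaRect(w))
w=eyes.camera("wrist");s=r.read_state()
from scipy.spatial.transform import Rotation as Ro
T=Ro.from_quat(s["eef_rot"]).as_matrix();print(T.round(3));
cw=-np.array(w["R"]).T@w["t"];print("cam in tool",(T.T@(cw-s["ee_pos"])).round(3),(T.T@np.array(w["R"]).T).round(3))
E
```

```text
[[ 0.7706  0.1929]
 [ 0.7741 -0.1015]
 [ 0.4782 -0.1067]
 [ 0.4756  0.1834]] [0.62461455 0.04201535]
0.2944 -89.3
0.296 -179.0
0.2901 90.5
0.2951 1.8
wheel_block 0.68 ((0.5241007208824158, 0.1052437350153923), (0.06989258527755737, 0.08601793646812439), 89.41976165771484)
key_block 0.64 ((0.5280505418777466, -0.02399740368127823), (0.08614172786474228, 0.07014794647693634), 1.7373343706130981)
warmer 0.66 ((0.6239751577377319, 0.04322740435600281), (0.3019486963748932, 0.2994195818901062), 1.726157307624817)
[[-0.931  0.365 -0.   ]
 [ 0.365  0.931  0.   ]
 [ 0.     0.    -1.   ]]
cam in tool [ 0.067 -0.001 -0.201] [[-0.    -0.969 -0.245]
 [ 1.    -0.    -0.   ]
 [ 0.    -0.245  0.969]]
```

Warmer centre is about (0.624, 0.043) with yaw about 1.4°. The wheel block is near (0.524, 0.105) and the key block near (0.527, -0.024). I'm moving with fingers shut to a close view.

Call:
play_rows:
  motion:
    - [-0.2, -0.18, -0.1, 0, 0, -0.05, 0]
    - [-0.4, -0.36, -0.2, 0, 0, -0.1, 0]
    - [-0.6, -0.54, -0.3, 0, 0, -0.15, 0]
    - [-0.8, -0.72, -0.3, 0, 0, -0.2, 0]
    - [-1, -0.9, -0.3, 0, 0, -0.253, 0]
  squeeze: 10

```text
time: 1.78
ee_pos: [0.3494, 0.3397, 0.2442]
eef_rot: [-0.013, 1.0, 0.001, 0.0]
ft_force: [0.5, 0.5, -0.1]
width: 0.0452
```

Call:
play_rows:
  motion:
    - [-0.1, -0.2, 0, 0, 0, 0, 0]
    - [-0.2, -0.4, 0, 0, 0, 0, 0]
    - [-0.3, -0.6, 0, 0, 0, 0, 0]
    - [-0.4, -0.8, 0, 0, 0, 0, 0]
    - [-0.5, -1, 0, 0, 0, 0, 0]

```text
time: 2.4
ee_pos: [0.4539, 0.1423, 0.244]
eef_rot: [-0.012, 1.0, 0.0, 0.0]
ft_force: [-0.1, 0.1, 0.3]
width: 0.0015
```

Call:
play_rows:
  motion:
    - [-0.07, -0.18, 0, 0, 0, 0, 0]
    - [-0.14, -0.36, 0, 0, 0, 0, 0]
    - [-0.2, -0.52, 0, 0, 0, 0, 0]
    - [-0.2, -0.52, 0, 0, 0, 0, 0]

```text
time: 2.9
ee_pos: [0.4964, 0.0379, 0.2439]
eef_rot: [-0.01, 1.0, -0.0, 0.0]
ft_force: [-0.8, 1.4, -0.3]
width: 0.0006
```

```bash
cat > look.py <<'E'
from h import *
import sys
p=eyes.camera("wrist");s=r.read_state()
print(s["time"],s["ee_pos"].round(4),s["eef_rot"].round(4),s["ft_force"].round(2),s["width"])
for l,z in dict(thumbwheel_top=.084,wheel_block=.045,key_block=.045,start_key_top=.078).items():
    for d in eyes.landmark_of(p,l)[:1]: print(l,np.round(d["xy"],1),round(d["p"],2),onz(p,d["xy"],z).round(4))
for l in("wheel_block","key_block"):
    for d in eyes.regions_of(p,l)[:1]:
        cs=max(cv2.findContours(d["region"].astype(np.uint8),0,2)[0],key=cv2.contourArea)[:,0].astype(float)
        print(l,d["p"],cv2.minAreaRect(np.array([onz(p,q,.07)[:2] for q in cs],np.float32)))
save(p,sys.argv[1])
E
python3 look.py w1.png
```

```text
2.95 [0.4959 0.0399 0.2438] [-1.080e-02  9.999e-01  1.000e-04  0.000e+00] [ 0.18  0.98 -0.17] 0.0003760295789958906
thumbwheel_top [353.9 214.5] 0.91 [0.5257 0.1065 0.084 ]
wheel_block [345.5 206.1] 0.56 [0.5268 0.1042 0.045 ]
key_block [232.  206.3] 0.92 [ 0.5294 -0.02    0.045 ]
start_key_top [218.6 214.7] 0.79 [ 0.5301 -0.0291  0.078 ]
wheel_block 0.7 ((0.5160325765609741, 0.10392294079065323), (0.07380411773920059, 0.07189150154590607), 0.974200427532196)
key_block 0.77 ((0.5189435482025146, -0.02328311651945114), (0.07276023924350739, 0.07146000117063522), 1.2188119888305664)
```

View pics/w1.png

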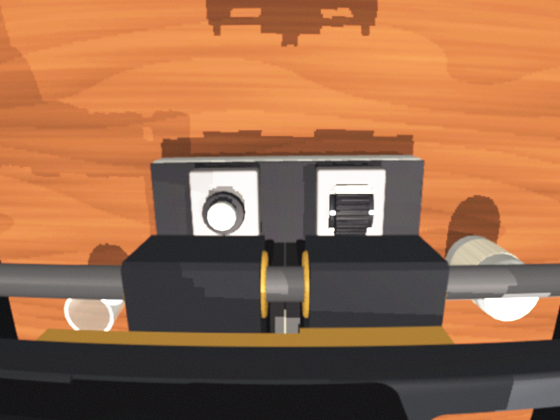

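The wrist view shows the key disc at (222,216). The wheel's crest ticks are at (332,213) and (373,213), and the white line is on the robot side at (350,185), so it is at setting 0. Crest is about (0.525, 0.105). I'm approaching above its robot side.

Call:
play_rows:
  motion:
    - [-0.03, 0.11, 0.15, 0, 0, 0, 0]
    - [-0.06, 0.22, 0.3, 0, 0, 0, 0]
    - [-0.087, 0.323, 0.45, 0, 0, 0, 0]
    - [-0.087, 0.323, 0.6, 0, 0, 0, 0]
    - [-0.087, 0.323, 0.7, 0, 0, 0, 0]

```text
time: 3.88
ee_pos: [0.5109, 0.1064, 0.1023]
eef_rot: [-0.013, 1.0, -0.0, -0.001]
ft_force: [-0.3, -0.2, -0.6]
width: 0.0006
```

```bash
python3 - <<'E'
from h import *
p=eyes.camera("scene");s=r.read_state();print(s["time"],s["ee_pos"].round(4),s["ft_force"].round(2))
i=p["image"][110:230,240:400];w=eyes.camera("wrist")["image"][90:300,240:520]
cv2.imwrite("pics/s2.png",np.vstack([cv2.resize(i[:,:,::-1],(640,480),interpolation=2)]))
cv2.imwrite("pics/w2.png",cv2.resize(w[:,:,::-1],None,fx=2,fy=2))
print(proj(p,[[.525,.105,.084],s["ee_pos"]]))
for l in("thumbwheel_top","start_key_top"):
  print(l,[(d["xy"],d["p"]) for d in eyes.landmark_of(p,l)[:2]])
E
```

```text
3.925 [0.5098 0.1059 0.1001] [-1.35 -1.33 -2.57]
[[334.86297809 177.73421563]
 [337.1581799  167.55487485]]
thumbwheel_top [([336.8, 180.8], 0.93)]
start_key_top [([278.9, 165.9], 0.5)]
```

View pics/s2.png

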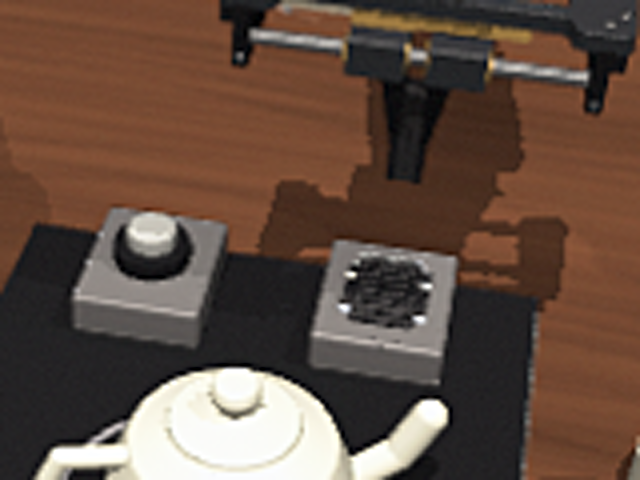

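The scene crop shows the fingertip at crop (405,180), which is full (341,155). The projected TCP is (337,168), so they disagree. I'll overlay the model before touching anything.

```bash
cat > ov.py <<'E'
from h import *
import sys
x0,y0,yaw=.6245,.043,np.radians(1.3)
def W(pts):
    c,s=np.cos(yaw),np.sin(yaw);a=np.array(pts,float)
    return np.c_[x0+c*a[:,0]-s*a[:,1],y0+s*a[:,0]+c*a[:,1],a[:,2]]
s0=r.read_state()
for n,(a,b,c,d),f in(("scene",(110,310,190,440),3),("top",(130,310,180,400),3)):
    p=eyes.camera(n);im=cv2.resize(p["image"][a:b,c:d,::-1],None,fx=f,fy=f,interpolation=2)
    def P(X): return ((proj(p,X)-[c,a]+.5)*f).astype(int)
    for cx,cy,hx,hy,z in((0,0,.15,.15,.045),(-.1,.065,.0425,.035,.07),(-.1,-.065,.0425,.035,.07)):
        q=P(W([(cx-hx,cy-hy,z),(cx+hx,cy-hy,z),(cx+hx,cy+hy,z),(cx-hx,cy+hy,z)]))
        cv2.polylines(im,[q.reshape(-1,1,2)],True,(0,255,0),1)
    for X,col in((W([(-.1,.065,.084)]),(0,0,255)),([s0["ee_pos"]],(255,255,0)),(W([(-.1,-.065,.09)]),(0,0,255))): cv2.circle(im,tuple(int(v) for v in P(X)[0]),4,col,1)
    cv2.imwrite(f"pics/{sys.argv[1]}_{n}.png",im)
print(s0["time"],s0["ee_pos"])
E
python3 ov.py o1; python3 -c "
import cv2;import numpy as np
a=cv2.imread('pics/o1_scene.png');b=cv2.imread('pics/o1_top.png');print(a.shape,b.shape)"
```

```text
4.075 [0.51173085 0.10597796 0.10421225]
(600, 750, 3) (540, 660, 3)
```

View pics/o1_scene.png

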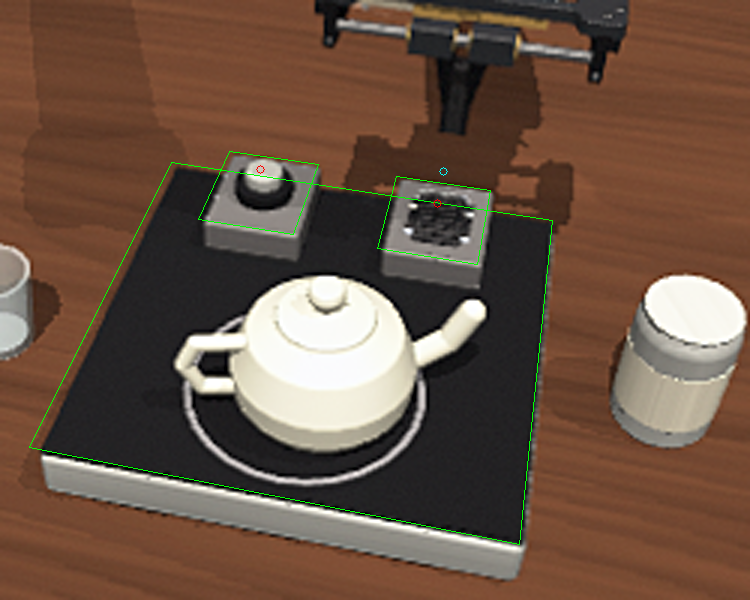

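View pics/o1_top.png

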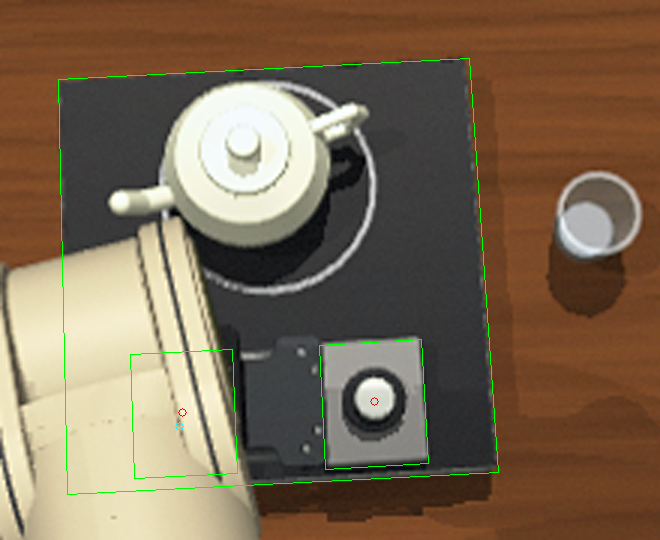

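The top overlay fits within about 1 px. In the scene view the fingertip at (453,133) sits well above the projected TCP at (443,171). I'm checking the wrist view of the tip.

```bash
python3 - <<'E'
from h import *
p=eyes.camera("wrist");s=r.read_state();print(s["time"],s["ee_pos"].round(4),s["width"])
from scipy.spatial.transform import Rotation as Ro
T=Ro.from_quat(s["eef_rot"]).as_matrix()
im=p["image"][:,:,::-1].copy()
for k in(0,.019,.05,.07):
    q=proj(p,s["ee_pos"]-T[:,2]*k)[0];print(k,q); cv2.circle(im,tuple(int(v) for v in q),3,(255,255,0),1)
q=proj(p,[.525,.105,.084])[0];cv2.circle(im,tuple(int(v) for v in q),3,(0,0,255),1);print(q)
cv2.imwrite("pics/w3.png",im)
sc=eyes.camera("scene")
print("base",proj(sc,[[0,0,0],[.6,.28,0],[.6,.28,.1],[.656,-.188,0],[.656,-.188,.065]]).round(1))
for k in(0,.05,.07,.1): print(k,proj(sc,s["ee_pos"]-T[:,2]*k)[0].round(1))
E
```

```text
4.225 [0.5124 0.106  0.1049] 0.00038761903308930546
0 [285.95156243 236.52987845]
0.019 [286.06309322 248.32879725]
0.05 [286.29796146 273.24498222]
0.07 [286.49995181 294.75041487]
[283.76695728 245.05418906]
base [[325.4  95.2]
 [408.4 245.4]
 [420.6 210.5]
 [188.4 222.1]
 [183.5 200. ]]
0 [337.2 166.5]
0.05 [339.8 146.8]
0.07 [340.9 138.5]
0.1 [342.6 125.4]
```

View pics/w3.png

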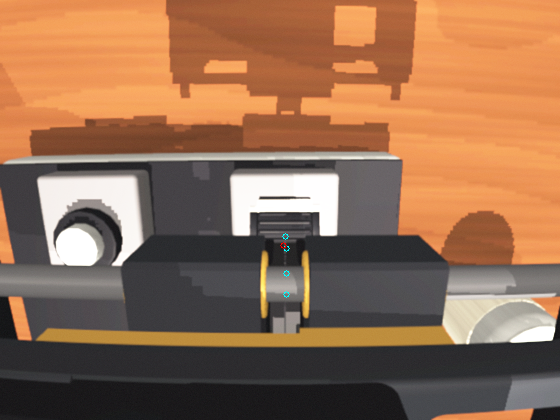

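The views agree on x/y but not on fingertip height, so I'll settle it by touch. I'm descending in small steps while watching the force.

Call:
play_rows:
  motion:
    - [0, 0, 0.03, 0, 0, 0, 0]
    - [0, 0, 0.06, 0, 0, 0, 0]
    - [0, 0, 0.06, 0, 0, 0, 0]

```text
time: 4.65
ee_pos: [0.5112, 0.1055, 0.0911]
eef_rot: [-0.012, 1.0, -0.0, -0.001]
ft_force: [-0.6, -1.0, -0.0]
width: 0.0005
```

Call:
play_rows:
  motion:
    - [0, 0, 0.015, 0, 0, 0, 0]
    - [0, 0, 0.025, 0, 0, 0, 0]
    - [0, 0, 0.025, 0, 0, 0, 0]

```text
time: 5.03
ee_pos: [0.5116, 0.1056, 0.0866]
eef_rot: [-0.012, 1.0, -0.0, -0.0]
ft_force: [-0.3, 1.1, -0.1]
width: 0.0006
```

Call:
play_rows:
  motion:
    - [0, 0, 0.01, 0, 0, 0, 0]
    - [0, 0, 0.015, 0, 0, 0, 0]
    - [0, 0, 0.015, 0, 0, 0, 0]

```text
time: 5.4
ee_pos: [0.5116, 0.1056, 0.0837]
eef_rot: [-0.012, 1.0, 0.0, -0.0]
ft_force: [-0.1, -0.2, -0.5]
width: 0.0008
```

Call:
play_rows:
  motion:
    - [0, 0, 0.005, 0, 0, 0, 0]
    - [0, 0, 0.01, 0, 0, 0, 0]
    - [0, 0, 0.01, 0, 0, 0, 0]

```text
time: 5.78
ee_pos: [0.5116, 0.1056, 0.0816]
eef_rot: [-0.012, 1.0, -0.0, -0.0]
ft_force: [0.2, -0.1, -0.5]
width: 0.0004
```

Call:
play_rows:
  motion:
    - [0, 0, 0.005, 0, 0, 0, 0]
    - [0, 0, 0.01, 0, 0, 0, 0]
    - [0, 0, 0.01, 0, 0, 0, 0]

```text
time: 6.15
ee_pos: [0.5116, 0.1056, 0.0796]
eef_rot: [-0.012, 1.0, 0.0, -0.0]
ft_force: [0.4, 0.4, -0.4]
width: 0.0005
```

```bash
python3 ov.py o2; python3 -c "
import cv2
a=cv2.imread('pics/o2_scene.png')[0:330,150:600];cv2.imwrite('pics/o2c.png',a)"
```

```text
6.15 [0.5116384  0.10564692 0.07964774]
```

View pics/o2c.png

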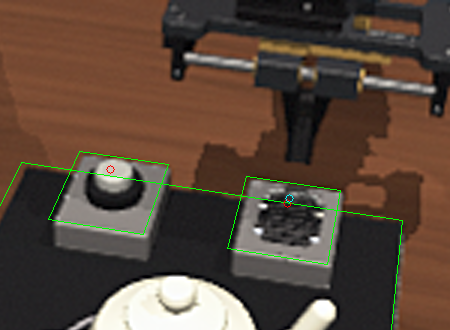

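The tip at crop (300,162) still shows clear of the wheel, and I felt no contact at a reported z of 0.0796. So the reported TCP sits about 30 mm low. The wrist view rules out a tip set back towards the robot. I'll keep feeling downward.

Call:
play_rows:
  motion:
    - [0, 0, 0.01, 0, 0, 0, 0]
    - [0, 0, 0.02, 0, 0, 0, 0]
    - [0, 0, 0.02, 0, 0, 0, 0]

```text
time: 6.62
ee_pos: [0.5116, 0.1056, 0.0755]
eef_rot: [-0.012, 1.0, -0.0, -0.0]
ft_force: [0.5, -0.2, -0.8]
width: 0.0007
```

Call:
play_rows:
  motion:
    - [0, 0, 0.01, 0, 0, 0, 0]
    - [0, 0, 0.02, 0, 0, 0, 0]
    - [0, 0, 0.02, 0, 0, 0, 0]

```text
time: 7.0
ee_pos: [0.5116, 0.1056, 0.0716]
eef_rot: [-0.012, 1.0, -0.0, -0.0]
ft_force: [0.3, -0.3, 0.2]
width: 0.0004
```

Call:
play_rows:
  motion:
    - [0, 0, 0.01, 0, 0, 0, 0]
    - [0, 0, 0.015, 0, 0, 0, 0]
    - [0, 0, 0.015, 0, 0, 0, 0]

```text
time: 7.38
ee_pos: [0.5116, 0.1057, 0.0687]
eef_rot: [-0.012, 1.0, 0.0, -0.0]
ft_force: [-0.7, 0.1, -0.5]
width: 0.0003
```

```bash
python3 - <<'E'
from h import *
p=eyes.camera("scene")
for xy in((340,164),(340.5,154.5)):
    for z in(.05,.08,.105,.11,.12,.13): print(xy,z,onz(p,xy,z).round(4))
im=cv2.resize(p["image"][130:230,260:400,::-1],None,fx=5,fy=5,interpolation=2)
w=eyes.camera("wrist");cv2.imwrite("pics/z1.png",im)
t=w["image"][130:350,180:400,::-1]
t=np.clip(255*(t/255.)**.45,0,255).astype(np.uint8)
cv2.imwrite("pics/z2.png",cv2.resize(t,None,fx=2.5,fy=2.5,interpolation=2))
E
python3 -c "
import cv2,numpy as np
a=cv2.imread('pics/z1.png')[:500,:480];b=cv2.imread('pics/z2.png')[:500,:320*1]
b=cv2.imread('pics/z2.png');b=cv2.resize(b,(320,320));b=np.vstack([b,np.zeros((180,320,3),np.uint8)])
cv2.imwrite('pics/z.png',np.hstack([a,b]))"
```

```text
(340, 164) 0.05 [0.4277 0.1054 0.05  ]
(340, 164) 0.08 [0.4683 0.1081 0.08  ]
(340, 164) 0.105 [0.5022 0.1103 0.105 ]
(340, 164) 0.11 [0.509  0.1108 0.11  ]
(340, 164) 0.12 [0.5226 0.1117 0.12  ]
(340, 164) 0.13 [0.5361 0.1126 0.13  ]
(340.5, 154.5) 0.05 [0.3891 0.101  0.05  ]
(340.5, 154.5) 0.08 [0.4318 0.1039 0.08  ]
(340.5, 154.5) 0.105 [0.4674 0.1063 0.105 ]
(340.5, 154.5) 0.11 [0.4746 0.1068 0.11  ]
(340.5, 154.5) 0.12 [0.4888 0.1078 0.12  ]
(340.5, 154.5) 0.13 [0.503  0.1087 0.13  ]
```

View pics/z.png

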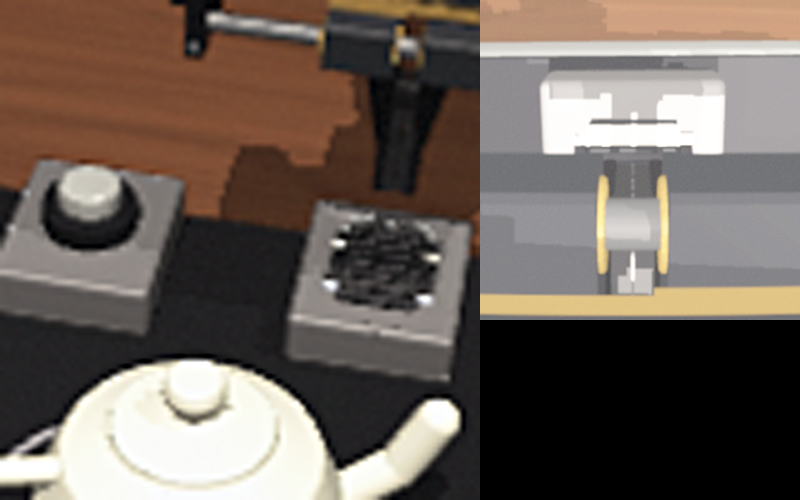

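The tip at crop (397,190) back-projects to x≈0.51 only if it is about 31 mm above the reported TCP. The wrist view shows the strip before the block unobstructed, so contact is expected near a reported z of 0.053. I'm continuing down.

Call:
play_rows:
  motion:
    - [0, 0, 0.015, 0, 0, 0, 0]
    - [0, 0, 0.03, 0, 0, 0, 0]
    - [0, 0, 0.03, 0, 0, 0, 0]

```text
time: 7.85
ee_pos: [0.5115, 0.1056, 0.0624]
eef_rot: [-0.012, 1.0, -0.0, -0.0]
ft_force: [0.3, -0.9, -0.1]
width: 0.0007
```

Call:
play_rows:
  motion:
    - [0, 0, 0.01, 0, 0, 0, 0]
    - [0, 0, 0.02, 0, 0, 0, 0]
    - [0, 0, 0.02, 0, 0, 0, 0]

```text
time: 8.22
ee_pos: [0.5116, 0.1056, 0.0586]
eef_rot: [-0.012, 1.0, -0.0, -0.0]
ft_force: [-0.0, 0.6, 0.0]
width: 0.0002
```

Call:
play_rows:
  motion:
    - [0, 0, 0.005, 0, 0, 0, 0]
    - [0, 0, 0.01, 0, 0, 0, 0]
    - [0, 0, 0.01, 0, 0, 0, 0]

```text
time: 8.6
ee_pos: [0.5116, 0.1057, 0.0566]
eef_rot: [-0.012, 1.0, 0.0, -0.0]
ft_force: [-0.1, -0.1, 0.6]
width: 0.0006
```

Call:
play_rows:
  motion:
    - [0, 0, 0.005, 0, 0, 0, 0]
    - [0, 0, 0.01, 0, 0, 0, 0]
    - [0, 0, 0.01, 0, 0, 0, 0]

```text
time: 8.98
ee_pos: [0.5116, 0.1056, 0.0546]
eef_rot: [-0.012, 1.0, 0.0, -0.0]
ft_force: [-0.0, 0.9, 0.5]
width: 0.0009
```

Call:
play_rows:
  motion:
    - [0, 0, 0.005, 0, 0, 0, 0]
    - [0, 0, 0.01, 0, 0, 0, 0]
    - [0, 0, 0.01, 0, 0, 0, 0]

```text
time: 9.35
ee_pos: [0.5116, 0.1056, 0.0526]
eef_rot: [-0.012, 1.0, -0.0, -0.0]
ft_force: [-0.3, 0.4, 0.6]
width: 0.0002
```

Call:
play_rows:
  motion:
    - [0, 0, 0.005, 0, 0, 0, 0]
    - [0, 0, 0.01, 0, 0, 0, 0]
    - [0, 0, 0.01, 0, 0, 0, 0]

```text
time: 9.72
ee_pos: [0.5116, 0.1056, 0.0506]
eef_rot: [-0.012, 1.0, 0.0, -0.0]
ft_force: [-0.2, -0.2, -0.1]
width: 0.0006
```

Call:
play_rows:
  motion:
    - [0, 0, 0.005, 0, 0, 0, 0]
    - [0, 0, 0.01, 0, 0, 0, 0]
    - [0, 0, 0.01, 0, 0, 0, 0]

```text
time: 10.1
ee_pos: [0.5116, 0.1057, 0.0487]
eef_rot: [-0.012, 1.0, 0.0, -0.0]
ft_force: [-0.3, 0.6, 0.3]
width: 0.0004
```

Call:
play_rows:
  motion:
    - [0, 0, 0.005, 0, 0, 0, 0]
    - [0, 0, 0.01, 0, 0, 0, 0]
    - [0, 0, 0.01, 0, 0, 0, 0]

```text
time: 10.48
ee_pos: [0.5116, 0.1057, 0.0466]
eef_rot: [-0.012, 1.0, 0.0, -0.0]
ft_force: [-0.2, 0.8, 0.8]
width: 0.0007
```

```bash
cat > z.py <<'E'
from h import *
import sys
p=eyes.camera("scene");w=eyes.camera("wrist")
a=cv2.resize(p["image"][150:210,300:380,::-1],None,fx=5,fy=5,interpolation=2)
t=w["image"][130:280,200:360,::-1];t=np.clip(255*(t/255.)**.45,0,255).astype(np.uint8)
b=cv2.resize(t,(400,375),interpolation=2);a=np.vstack([a,np.zeros((75,400,3),np.uint8)])
cv2.imwrite("pics/"+sys.argv[1],np.hstack([a,b]))
print(r.read_state()["time"])
E
python3 z.py z3.png
```

```text
10.575
```

View pics/z3.png

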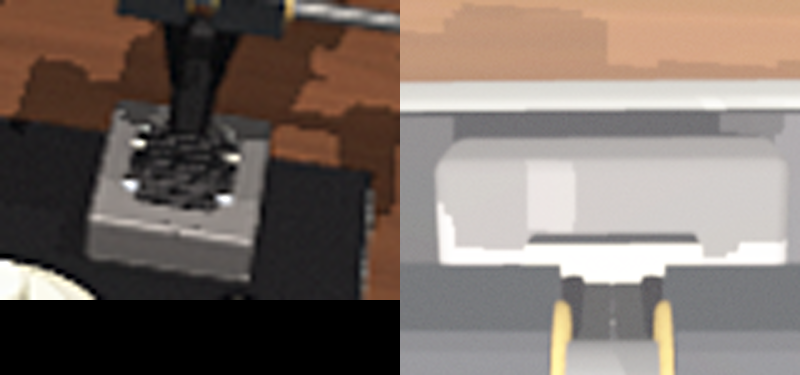

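The scene crop shows the tip at (190,133), about 3 px above the crest at (185,150), so it still hovers about 5 mm over the wheel. I'm continuing down.

Call:
play_rows:
  motion:
    - [0, 0, 0.005, 0, 0, 0, 0]
    - [0, 0, 0.01, 0, 0, 0, 0]
    - [0, 0, 0.01, 0, 0, 0, 0]

```text
time: 10.95
ee_pos: [0.5117, 0.1057, 0.0447]
eef_rot: [-0.012, 1.0, 0.0, 0.0]
ft_force: [-0.1, 0.2, -0.2]
width: 0.0004
```

Call:
play_rows:
  motion:
    - [0, 0, 0.005, 0, 0, 0, 0]
    - [0, 0, 0.01, 0, 0, 0, 0]
    - [0, 0, 0.01, 0, 0, 0, 0]

```text
time: 11.32
ee_pos: [0.5118, 0.1057, 0.0429]
eef_rot: [-0.012, 1.0, 0.0, 0.0]
ft_force: [-1.5, 0.8, 5.1]
width: 0.001
```

Call:
play_rows:
  motion:
    - [0, 0, 0.005, 0, 0, 0, 0]
    - [0, 0, 0.01, 0, 0, 0, 0]
    - [0, 0, 0.01, 0, 0, 0, 0]

```text
time: 11.7
ee_pos: [0.512, 0.1058, 0.0413]
eef_rot: [-0.012, 1.0, 0.0, 0.0]
ft_force: [-2.2, -0.8, 7.9]
width: 0.0002
```

Contact: the force rises about 2–3 N/mm, which matches the wheel's spring, at a reported z of about 0.044. So the readout is about 40 mm low in z here. I'm rolling towards the teapot.

Call:
play_rows:
  motion:
    - [-0.01, 0, -0.002, 0, 0, 0, 0]
    - [-0.025, 0, -0.004, 0, 0, 0, 0]
    - [-0.04, 0, -0.004, 0, 0, 0, 0]
    - [-0.05, 0, -0.004, 0, 0, 0, 0]

```text
time: 12.2
ee_pos: [0.5227, 0.1061, 0.0423]
eef_rot: [-0.012, 1.0, 0.0, 0.001]
ft_force: [-0.8, -0.4, 8.1]
width: 0.0008
```

Call:
play_rows:
  motion:
    - [-0.01, 0, 0, 0, 0, 0, 0]
    - [-0.025, 0, 0, 0, 0, 0, 0]
    - [-0.035, 0, 0, 0, 0, 0, 0]
    - [-0.035, 0, 0, 0, 0, 0, 0]

```text
time: 12.7
ee_pos: [0.53, 0.1063, 0.0424]
eef_rot: [-0.012, 1.0, 0.0, 0.001]
ft_force: [0.9, -0.3, 7.8]
width: 0.0004
```

Call:
play_rows:
  motion:
    - [-0.015, 0, 0, 0, 0, 0, 0]
    - [-0.03, 0, 0.002, 0, 0, 0, 0]
    - [-0.035, 0, 0.002, 0, 0, 0, 0]
    - [-0.035, 0, 0.002, 0, 0, 0, 0]

```text
time: 13.2
ee_pos: [0.537, 0.1065, 0.042]
eef_rot: [-0.012, 1.0, 0.0, 0.001]
ft_force: [0.7, 0.6, 7.1]
width: 0.0004
```

Total travel is 25 mm (0.7 rad). I'm lifting straight up, then backing off to look.

Call:
play_rows:
  motion:
    - [0, 0, -0.03, 0, 0, 0, 0]
    - [0, 0, -0.15, 0, 0, 0, 0]
    - [0.1, 0, -0.3, 0, 0, 0, 0]
    - [0.25, -0.2, -0.4, 0, 0, 0, 0]
    - [0.35, -0.4, -0.4, 0, 0, 0, 0]

```text
time: 13.82
ee_pos: [0.4673, 0.024, 0.1224]
eef_rot: [-0.012, 1.0, 0.0, 0.001]
ft_force: [-0.2, -0.4, -0.4]
width: 0.0001
```

```bash
python3 - <<'E'
from h import *
w=eyes.camera("wrist");p=eyes.camera("scene");s=r.read_state()
print(s["time"],s["ee_pos"].round(4),s["eef_rot"].round(4),s["ft_force"].round(2))
for q in(w,p):
  for l,z in(("thumbwheel_top",.084),("start_key_top",.09)):
    for d in eyes.landmark_of(q,l)[:1]: print(l,np.round(d["xy"],1),round(d["p"],2),onz(q,d["xy"],z).round(4))
q=proj(w,[.525,.105,.084])[0];k=proj(w,[.528,-.0235,.09])[0];print(q,k)
x,y=[int(v) for v in q]
a=w["image"][90:290,130:430,::-1]
b=p["image"][150:210,260:380,::-1]
cv2.imwrite("pics/c1.png",np.vstack([cv2.resize(a,(600,400),interpolation=2),cv2.resize(b,(600,200*3//2-100),interpolation=2)]))
E
```

```text
13.925 [0.466  0.0205 0.1214] [-9.1e-03  1.0e+00  1.0e-04 -1.0e-04] [0.21 0.2  0.5 ]
thumbwheel_top [336.9 180.6] 0.62 [0.5334 0.1107 0.084 ]
start_key_top [279.  166.6] 0.46 [ 0.5264 -0.018   0.09  ]
[398.26906802 298.92712651] [214.63995539 303.42572546]
```

View pics/c1.png

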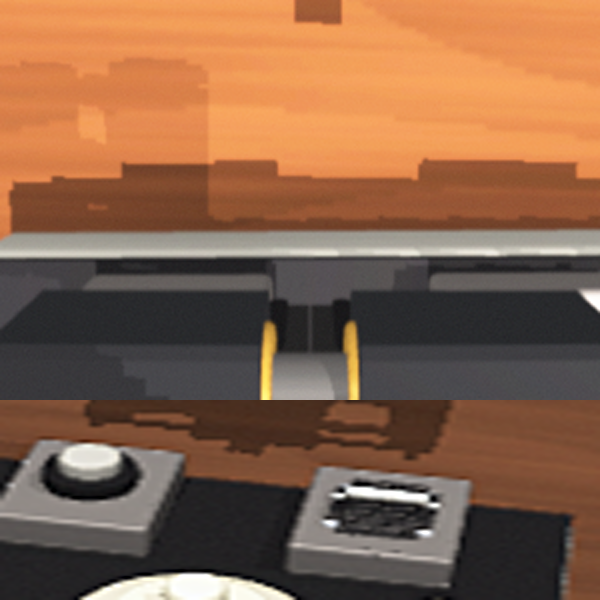

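The scene crop shows the white line at (390,495) lying between the upper bright tick pair. That pair sits about 8.6 px above the next, which fits the middle ticks, so the wheel is in the middle setting. The wrist part of the picture shows only the gripper. Next is the key.

Call:
play_rows:
  motion:
    - [-0.1, -0.08, 0, 0, 0, 0, 0]
    - [-0.2, -0.15, 0, 0, 0, 0, 0]
    - [-0.305, -0.228, 0, 0, 0, 0, 0]
    - [-0.305, -0.228, 0.12, 0, 0, 0, 0]
    - [-0.305, -0.228, 0.25, 0, 0, 0, 0]

```text
time: 14.75
ee_pos: [0.5303, -0.0186, 0.07]
eef_rot: [-0.012, 1.0, -0.0, -0.0]
ft_force: [-0.7, -0.4, -0.1]
width: 0.0006
```

```bash
python3 - <<'E'
from h import *
p=eyes.camera("scene");s=r.read_state()
print(s["time"],s["ee_pos"].round(4),s["ft_force"].round(2))
cv2.imwrite("pics/k1.png",cv2.resize(p["image"][120:220,240:380,::-1],None,fx=5,fy=5,interpolation=2))
g=p["image"].min(2)[170:195,328:346];print((g>120).astype(int).sum(1))
E
```

```text
14.8 [ 0.528  -0.0185  0.0666] [-1.93  0.94 -2.88]
[ 0  6 13 16  8  3  6 12 18 12  5  1  0  0  0  0  0  0  0  3  3 10 18 18
 16]
```

View pics/k1.png

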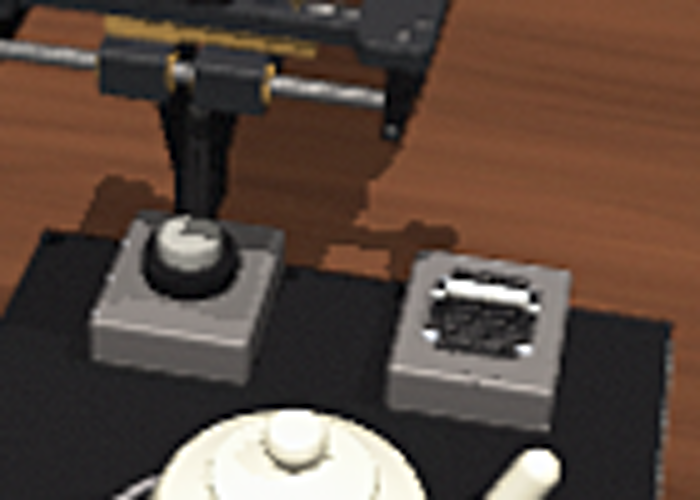

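The tip hovers above the key, at crop (197,218) against the key's (190,240), and sits about 3–4 mm to +y. The wheel line at full row 178 stays between the middle ticks. I'm correcting y and descending.

Call:
play_rows:
  motion:
    - [0, -0.02, 0, 0, 0, 0, 0]
    - [0, -0.02, 0.02, 0, 0, 0, 0]
    - [0, -0.02, 0.045, 0, 0, 0, 0]
    - [0, -0.02, 0.045, 0, 0, 0, 0]

```text
time: 15.3
ee_pos: [0.5297, -0.0234, 0.0621]
eef_rot: [-0.012, 1.0, 0.0, -0.0]
ft_force: [-1.2, 0.1, -0.1]
width: 0.0005
```

Call:
play_rows:
  motion:
    - [0, 0, 0.01, 0, 0, 0, 0]
    - [0, 0, 0.02, 0, 0, 0, 0]
    - [0, 0, 0.02, 0, 0, 0, 0]

```text
time: 15.68
ee_pos: [0.5296, -0.0236, 0.058]
eef_rot: [-0.012, 1.0, 0.0, -0.0]
ft_force: [-1.0, -0.3, -0.5]
width: 0.0005
```

Call:
play_rows:
  motion:
    - [0, 0, 0.008, 0, 0, 0, 0]
    - [0, 0, 0.015, 0, 0, 0, 0]
    - [0, 0, 0.015, 0, 0, 0, 0]

```text
time: 16.05
ee_pos: [0.5296, -0.0235, 0.055]
eef_rot: [-0.012, 1.0, 0.0, -0.0]
ft_force: [-0.9, -0.0, -0.2]
width: 0.0004
```

Call:
play_rows:
  motion:
    - [0, 0, 0.008, 0, 0, 0, 0]
    - [0, 0, 0.015, 0, 0, 0, 0]
    - [0, 0, 0.015, 0, 0, 0, 0]

```text
time: 16.42
ee_pos: [0.5299, -0.0235, 0.0522]
eef_rot: [-0.012, 1.0, 0.0, 0.0]
ft_force: [1.3, -0.1, 2.0]
width: 0.0008
```

Call:
play_rows:
  motion:
    - [0, 0, 0.008, 0, 0, 0, 0]
    - [0, 0, 0.015, 0, 0, 0, 0]
    - [0, 0, 0.015, 0, 0, 0, 0]

```text
time: 16.8
ee_pos: [0.5299, -0.0235, 0.0492]
eef_rot: [-0.012, 1.0, 0.0, 0.0]
ft_force: [-1.2, 0.1, 4.1]
width: 0.0005
```

Call:
play_rows:
  motion:
    - [0, 0, 0.005, 0, 0, 0, 0]
    - [0, 0, 0.01, 0, 0, 0, 0]
    - [0, 0, 0.01, 0, 0, 0, 0]

```text
time: 17.18
ee_pos: [0.5299, -0.0236, 0.0476]
eef_rot: [-0.012, 1.0, 0.0, 0.0]
ft_force: [-3.2, 0.4, 9.0]
width: 0.0006
```

Force passed 5 N after about 6 mm, so the key is bottoming. I'll give one firmer push to be sure, then release straight up.

Call:
play_rows:
  motion:
    - [0, 0, 0.006, 0, 0, 0, 0]
    - [0, 0, 0.006, 0, 0, 0, 0]
    - [0, 0, 0.006, 0, 0, 0, 0]

```text
time: 17.55
ee_pos: [0.53, -0.0235, 0.0474]
eef_rot: [-0.012, 1.0, 0.0, 0.0]
ft_force: [-7.5, -0.5, 22.1]
width: 0.0007
```

Call:
play_rows:
  motion:
    - [0, 0, -0.05, 0, 0, 0, 0]
    - [0, 0, -0.2, 0, 0, 0, 0]
    - [0.1, 0, -0.45, 0, 0, 0, 0]
    - [0.3, 0, -0.7, 0, 0, 0, 0]
    - [0.4, 0, -0.8, 0, 0, 0, 0]

```text
time: 18.18
ee_pos: [0.4492, -0.0257, 0.2081]
eef_rot: [-0.012, 1.0, 0.0, 0.001]
ft_force: [-0.2, -0.2, -0.6]
width: 0.0004
```

```bash
python3 - <<'E'
from h import *
p=eyes.camera("scene");s=r.read_state()
print(s["time"],s["ee_pos"].round(4),s["ft_force"].round(2))
g=p["image"].min(2)[170:195,328:346];print((g>120).astype(int).sum(1))
for l,z in(("start_key_top",.09),("teapot",.045),("tea_tin",0),("sample_cup",0)):
    for d in eyes.landmark_of(p,l)[:1]: print(l,np.round(d["xy"],1),round(d["p"],2),onz(p,d["xy"],z).round(3))
cv2.imwrite("pics/f1.png",cv2.resize(p["image"][130:280,160:440,::-1],None,fx=2.8,fy=2.8,interpolation=2))
E
```

```text
18.225 [ 0.4484 -0.0258  0.2099] [ 1.67 -1.66  2.23]
[ 0  6 13 16  8  3  6 12 18 12  5  1  0  0  0  0  0  0  0  3  3 10 18 18
 16]
start_key_top [276.5 181.6] 0.69 [ 0.577 -0.01   0.09 ]
teapot [295.7 243.8] 0.98 [0.695 0.06  0.045]
tea_tin [407.6 247.5] 0.95 [0.606 0.278 0.   ]
sample_cup [337.2 181. ] 0.67 [0.43  0.105 0.   ]
```

The picture limit is reached, so I'll compare numerically against the starting picture before handing in.

```bash
python3 - <<'E'
from h import *
a=cv2.imread("pics/scene0.png").astype(int);p=eyes.camera("scene");b=p["image"][:,:,::-1].astype(int)
d=np.abs(a-b).max(2)
for n,(r0,r1,c0,c1) in dict(key=(160,200,262,297),wheel=(168,205,318,356),pot=(200,262,248,355),tin=(200,260,393,442),cup=(190,232,170,205)).items():
    print(n,"changed px",(d[r0:r1,c0:c1]>45).sum(),"of",(r1-r0)*(c1-c0))
for q in(a,b): m=q[158:185,266:292].min(2)>150; print("key cap px",m.sum(),np.argwhere(m).mean(0).round(2))
s=r.read_state();print(s["time"],s["ft_force"].round(1))
E
```

```text
key changed px 0 of 1400
wheel changed px 84 of 1406
pot changed px 0 of 6634
tin changed px 0 of 2940
cup changed px 0 of 1470
key cap px 83 [ 8.58 11.71]
key cap px 83 [ 8.58 11.71]
18.475 [ 0.4  0.2 -0.4]
```

The key is back up, the teapot, tin and cup haven't moved, and only the wheel has changed. I'm handing in.

```bash
python3 -c "
from bench import job
print(job.close_job())"
```

```text
the job is handed in; nothing more can be done
None
```

I rolled the wheel about 25 mm (0.7 rad) towards the teapot with the shut fingertips and lifted off. Then I pressed the start key straight down and let it spring back. The job is handed in at about 18.5 s; it reports no verdict.

**Last checks:**
- **Wheel:** its white line lies between the middle ticks in the scene view. This rests on reading the ticks and the line, since the joint value can't be read.
- **Key:** I pressed it about 6 mm, with the force ending at 22 N against a firm stop. Afterwards the picture around it is unchanged from the start, so it is up again.
- **Teapot, tin and cup:** no pixels changed noticeably around any of them.
- **Arm:** it stands clear, with the wrist force near 0.

**What disagreed:**
- **Tool height:** the fingertips touched the wheel at a reported tool height of about 44 mm, where the crest should be at 84 mm. I worked by touch and by the camera views instead of the reported height.
- **Scene camera:** it put the blocks up to about 9 mm off from where the top and wrist cameras did.
- **Networks:** in the last picture they misplaced the cup and the key, so I used the pixel comparison instead.
- **Last picture:** I could not view it because the 12-picture limit was reached.

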